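# Hold the discharge tool in the test set's guard slot

### The job

The tube test set is switched off but its capacitors must be discharged: pick up the orange tube carton left lying over the slot in the guard, lower it into the free half of the grey tray and lay it flat there (never drop it, there is glass inside). Then draw the orange-handled discharge tool from its holster, pass its blade down through the guard slot and press it down, until its hand guard is at or within a couple of millimetres of the roof, so that both sprung contacts inside are pushed well down. Finish while still holding the tool pressed down in the slot - do not let go of it - and leave the two stock cartons, the standing tubes and the bottle where they are.

Things in the scene. Friction and masses are not known exactly. Their poses are not given: they have to be found in the camera images.
- carton_center (a point): centre of the closed orange cardboard tube carton with a pale paper band, 90 x 40 x 40 mm, 50 to 100 g, lying flat on the guard roof of the test set across the slot; its x axis is its long (90 mm) axis, z is up. The centre is 20 mm above the surface it lies on. Rigid enough to grip at 20 to 40 N across its 40 mm width
- tray_free (a point): centre of the floor of the free half of the grey open stock tray (tray 250 x 160 mm outside, 42 mm high, walls, floor and divider 4 mm thick, fixed to the bench). The free half is 119 mm along x by 152 mm along y inside; the floor, where this point lies, is 4 mm above the bench. x points from the free half to the other half, which lies behind the divider and holds two stock cartons; z up
- slot (a point): centre of the slot in the test set's guard roof, on the roof's flat upper face, 150 mm above the bench. The slot is 38 mm long along this point's y axis and 12 mm wide along x, through a black bezel plate (56 x 82 mm, flush with the white roof) 8 mm thick, with a 2.5 mm chamfer round its mouth. z up
- tester: the tube test set, fixed to the bench, 300 mm along x, 230 mm along y; origin on the bench under its middle, +x away from the robot. The slot is 65 mm from the origin on the -x side. The flat guard roof (150 mm up) spans x -145 to +12 mm and y -111 to +111 mm; behind it, x +36 to +142 mm, stands the clear tube hood, 200 mm high
- contact_left (a joint): how far the sprung brass discharge contact under the slot on its +y side (12 mm from the slot centre) is pushed down, in m: 0 untouched, 0.012 at its stop. Its top is 54 mm below the roof face when untouched. It takes 1.5 N to start moving and 0.4 N more for each mm
- contact_right (a joint): the same for the contact on the -y side of the slot
- tool_grip (a point): middle of the orange handle of the discharge tool, which stands upright in its holster at the start. Handle 26 mm along x, 34 mm along y, 70 mm tall (35 mm above and below this point). Under it a black hand guard 34 x 56 mm, 6 mm thick, its underside 41 mm below this point; at the start it rests on the holster. z up along the handle. 120 to 240 g
- tool_tip (a point): lower end of the discharge tool, 103 mm below tool_grip, same axes: the point midway between its two brass tips (6 mm thick, 24 mm apart along y, 6 mm long). Above them the black blade: a nose growing from 6 x 32 mm to 10 x 36 mm (x, y) over 14 mm, then 10 x 36 mm up to the hand guard 62 mm above this point. It fits the slot either way round; with the hand guard on the roof both contacts are 8 mm down
- holster: dark holster of the discharge tool, fixed to the bench: a 44 x 72 mm block, 80 mm high, on a 100 x 110 mm foot; origin on the bench under its middle. Its pocket, open at the top, is 16 mm along x and 44 mm along y; the tool is drawn straight up, at least 65 mm
- stock_a: blue stock carton 90 x 40 x 40 mm lying in the far half of the tray (origin under its centre): leave alone
- stock_b: dark red stock carton 90 x 40 x 40 mm lying in the far half of the tray (origin under its centre): leave alone
- tube_a: glass electron tube standing on its black base, 46 mm diameter, 120 mm tall (origin under its centre): leave alone
- tube_b: glass electron tube standing on its brown base, 40 mm diameter, 105 mm tall (origin under its centre): leave alone
- cleaner: white bottle with a red cap, 54 mm diameter, 130 mm tall (origin under its centre): leave alone

How it is judged:
By the outcome, as a careful person would: the job done as asked, in the order asked, and still so for the second after the job is handed in, while the arm keeps its last pose, push and grip.
It also fails if it takes over 67 s, if anything falls off the work surface, if the arm or the gripper's body presses on something with over 40 N, if the wrist force passes 120 N, or if a joint passes its speed limit or range.

### The arm

A 6-joint arm with a two-finger parallel gripper is mounted at the origin on the work surface. World frame = base frame: x ahead of the robot, y to its left, z up, the work surface at z = 0. Lengths are in m, angles in degrees, forces in N, time in s.
With the tool pointing down it reaches from about 0.375 to 0.75 m from the base axis. Payload 9 kg.
Tool frame: the origin (TCP) lies where the fingers leave the gripper's body, on its centre line; the fingertips stand 73 mm ahead of it and the grasp point (between the pads) lies 54 mm ahead of it (robot.tip_reach is the distance from the TCP to the fingertips, in m); z points along the fingers, y is the direction in which the jaws open and shut (so a half turn about z gives the same grasp; the last joint's range is limited). The gripper opens to 85 mm and grips with 20 to 120 N. Pads are 22 mm wide; open, the fingers measure 114 mm over their backs; the gripper's body (76 mm by 85 mm) begins 54 mm behind the grasp point. The pads swing forward as they close: fully open they stand 13 mm farther back than shut.
Start: joints at [62.355, 5.964, 5.575, 89.605, 0, 77.527], TCP at [0.157, 0.579, 0.304] pointing down, gripper open.
Joint ranges: [-171.21, 171.21], [-48.23, 106.86], [-62.78, 66.21], [-105.2, 120.99], [-86.42, 89.51], [-180, 180]. Speed limits (degrees/s): [127.2, 127.2, 147.25, 180, 180, 180].

### API

Orientations are given as [roll, pitch, yaw] about the fixed x, y, z axes, in that order (R = Rz(yaw) Ry(pitch) Rx(roll)).
In Python, from plant import robot gives the robot as it stands. Calls block until the motion is done:
- robot.move_pose(position, orientation): joint-space move of the TCP to a pose.
- robot.line_to(position, vel=0.15, rotation=None, guard=None): straight line of the TCP; rotation=None keeps the orientation; vel is the mean speed in m/s. With guard (N) it stops when the force on the tool has changed by that much, and returns True; else False.
- robot.goto_joints(angles): joint-space move.
- robot.set_gripper(opening): finger opening in m; the grip force is fixed at half the most; returns when the fingers have stopped.
- robot.pause(seconds).
- robot.ik(position, orientation): joint angles nearest the present ones, or None.
- robot.observe(): the state.
- robot.grab_frame(name): name is "scene" or "top" or "wrist"; returns the picture (384x512x3 uint8, blue, green, red); there is no depth.
- robot.get_calibration(name): a dict with "vertical_fov" (degrees; the focal length in pixels is half the picture's height over the tangent of half this angle, whatever the lens; pixels are square), "cx", "cy" (the principal point, pixels), "rvec" (rotation vector, rad) and "tvec" (3), from world to camera coordinates, as OpenCV has them. Camera axes: x right, y down, z forward; pixel columns grow to the right and rows downward; lengths in m; the calibration is good to about 2 mm. A picture is of the moment at which its call begins: read the wrist's pose just before it. get_calibration takes no time and is no camera call; for the wrist camera it gives the pose at the moment of the call.
A pose or a line that the arm cannot do raises robot.IKError and nothing moves.
- robot.job_done(): hands the job in, once; it reports no verdict.
The state is a dict: "time": time; "q": joint angles; "qvel": joint speeds; "joint_torque": joint torques, N m; "tool_pos": TCP position; "tcp_rot": TCP orientation; "ft_force": force on the tool from outside, world axes, zero at the start; "torque": the same for the moment, N m; "gripper_width": finger opening in m.
Only numpy, scipy, OpenCV 4.12 (cv2) and the standard library are available. Lean on these libraries where they do the work, as an engineer would, in place of code of your own. Each camera call takes 0.05 s, during which the arm holds its last target. There are 200 camera calls.

## Working session

There is one attempt and no reset: what is moved stays moved. The work goes in short steps, each a Python script; the robot and the scene stay as the last script left them, time stands still between calls to the robot, and variables do not carry over. Pictures are saved under pics/ and viewed, about 8 in all and at most 12, crops included, and the job is handed in when it is done.

```bash
ls; mkdir -p pics; python3 - <<'E'
from plant import robot
import cv2,numpy as np
for n in ["scene","top"]:
    f=robot.grab_frame(n); cv2.imwrite(f"pics/{n}0.png",f)
    c=robot.get_calibration(n); print(n,c)
s=robot.observe(); print(s["time"],s["tool_pos"],s["tcp_rot"],s["gripper_width"])
E
```

```text
pics
scene {'vertical_fov': 57.9564403322702, 'cx': 252.02640578192492, 'cy': 193.2178819822646, 'rvec': array([ 0.73179912,  2.68347089, -1.03622142]), 'tvec': array([ 0.48734698, -0.15601916,  1.21876611])}
top {'vertical_fov': 53.83854094514833, 'cx': 255.1578602866756, 'cy': 188.28628686714282, 'rvec': array([ 2.12338222, -2.17010064,  0.11391352]), 'tvec': array([0.05042725, 0.60129378, 1.16834935])}
0.1 [0.1569225  0.57888975 0.30322673] [-1.79934486e+02 -1.44747704e-02  1.64827837e+02] 0.08549038133658683
```

View pics/top0.png

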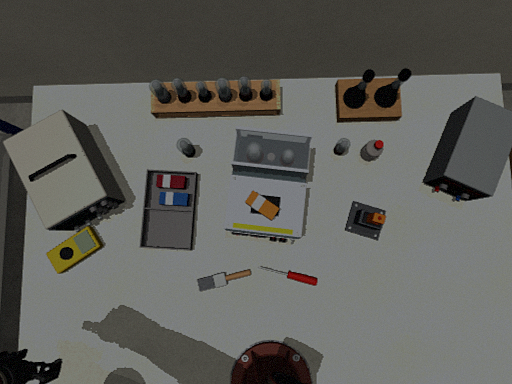

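View pics/scene0.png

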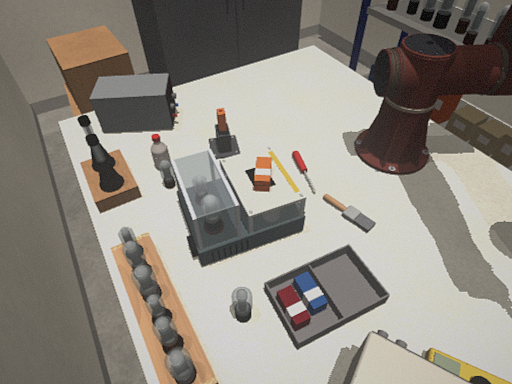

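The top view shows the tray at (170,210) with its free half at about (169,228). The orange carton is at (263,205) on the black bezel, with its long axis diagonal. The tool and holster are at (370,220), and the bottle and tubes are away from the paths. Next I'll compute rough positions and take the wrist view.

```bash
cat > h.py <<'E'
from plant import robot
import cv2,numpy as np
def cal(n):
    c=robot.get_calibration(n); f=192/np.tan(np.radians(c["vertical_fov"]/2))
    K=np.array([[f,0,c["cx"]],[0,f,c["cy"]],[0,0,1.]])
    return K,cv2.Rodrigues(np.array(c["rvec"]))[0],np.array(c["tvec"],float)
def px2w(C,uv,z):
    K,R,t=C; o=-R.T@t
    d=(R.T@np.linalg.inv(K)@np.c_[np.atleast_2d(uv),np.ones(len(np.atleast_2d(uv)))].T).T
    return o+d*((z-o[2])/d[:,2])[:,None]
def w2px(C,P):
    K,R,t=C; p=(K@(R@np.atleast_2d(P).T+t[:,None])).T; return p[:,:2]/p[:,2:]
def ortho(img,C,z,x0,x1,y0,y1,s=2000):
    """metric picture of plane z: up=+x, left=+y, s px/m"""
    q=np.array([[x1,y1,z],[x1,y0,z],[x0,y0,z],[x0,y1,z]]); W,H=int((y1-y0)*s),int((x1-x0)*s)
    M=cv2.getPerspectiveTransform(w2px(C,q).astype(np.float32),np.float32([[0,0],[W,0],[W,H],[0,H]]))
    return cv2.warpPerspective(img,M,(W,H))
E
python3 - <<'E'
from h import *
C=cal("top"); im=cv2.imread("pics/top0.png")
print("cam",-C[1].T@C[2])
for n,uv,z in [("carton",(263,205),.19),("trayTL",(147,171),.042),("trayTR",(198,171),.042),("trayBR",(193,248),.042),("trayBL",(142,247),.042),("roofFL",(227,233),.15),("roofFR",(299,238),.15),("hoodL",(238,131),.2),("hoodR",(310,138),.2),("toolhandle top",(378,218),.22),("holster foot",(367,221),.01)]:
    print(n,px2w(C,[uv],z).round(3))
w=robot.grab_frame("wrist"); cw=cal("wrist"); print("wrist cam",-cw[1].T@cw[2], cw[1][2], cw[0][0,0])
cv2.imwrite("pics/w0.png",w)
a=cv2.resize(im[120:270,130:400],None,fx=2.9,fy=2.9,interpolation=cv2.INTER_CUBIC)
a=cv2.convertScaleAbs(a,alpha=1.6); b=cv2.resize(w,None,fx=.4,fy=.4)
cv2.imwrite("pics/m1.png",a[:600,:800])
cv2.imwrite("pics/w0.png",cv2.convertScaleAbs(w,alpha=1.6))
E
```

```text
cam [0.45027184 0.01480358 1.23538392]
carton [[0.536 0.014 0.19 ]]
trayTL [[0.666 0.384 0.042]]
trayTR [[0.662 0.22  0.042]]
trayBR [[0.418 0.236 0.042]]
trayBL [[0.424 0.396 0.042]]
roofFL [[0.461 0.118 0.15 ]]
roofFR [[ 0.443 -0.086  0.15 ]]
hoodL [[0.745 0.079 0.2  ]]
hoodR [[ 0.72  -0.122  0.2  ]]
toolhandle top [[ 0.492 -0.291  0.22 ]]
holster foot [[ 0.492 -0.319  0.01 ]]
wrist cam [0.0892847  0.59848949 0.37338365] [ 0.26717743 -0.07368172 -0.96082632] 273.95526767679763
```

View pics/w0.png

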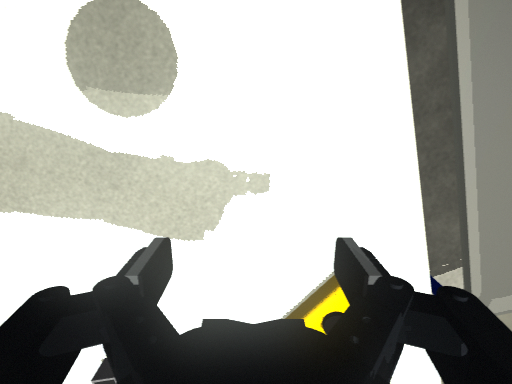

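View pics/m1.png

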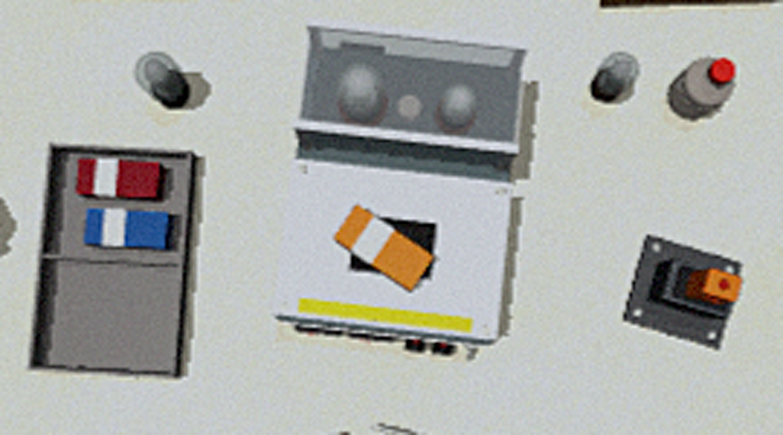

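The wrist camera sits about 70 mm along tool +x and looks inward. In the wrist picture the fingers are at the bottom and the bench is empty apart from the yellow meter at (330,300). The zoom shows the carton centre at (385,248), lying diagonally over the bezel, the tray's free half at (113,315), and the tool leaning away from the camera at (715,285) by perspective. Next come close wrist shots over the tray, roof and tool.

```bash
python3 - <<'E'
from h import *
import pickle
D={}
for n,p,yaw in [("tray",[.46,.28,.42],180),("roof",[.50,.02,.43],180)]:
    robot.move_pose(p,[180,0,yaw]); robot.pause(.2)
    C=cal("wrist"); f=robot.grab_frame("wrist"); D[n]=(C,f); cv2.imwrite(f"pics/{n}.png",f)
    print(n,robot.observe()["time"],robot.observe()["tool_pos"].round(4) ,(-C[1].T@C[2]).round(3))
pickle.dump(D,open("D.pkl","wb"))
C,f=D["tray"]; a=ortho(f,C,.042,.38,.70,.18,.42,1600)
C,f=D["roof"]; b=ortho(f,C,.15,.42,.62,-.11,.13,1600)
cv2.imwrite("pics/tr.png",np.hstack([a,np.vstack([b,np.zeros((a.shape[0]-b.shape[0],b.shape[1],3),np.uint8)])]) ); print(a.shape,b.shape)
E
```

```text
tray 2.025 [0.4597 0.2805 0.4198] [0.39  0.282 0.49 ]
roof 3.3 [0.5   0.021 0.43 ] [0.43  0.022 0.5  ]
(511, 384, 3) (320, 384, 3)
```

View pics/tr.png

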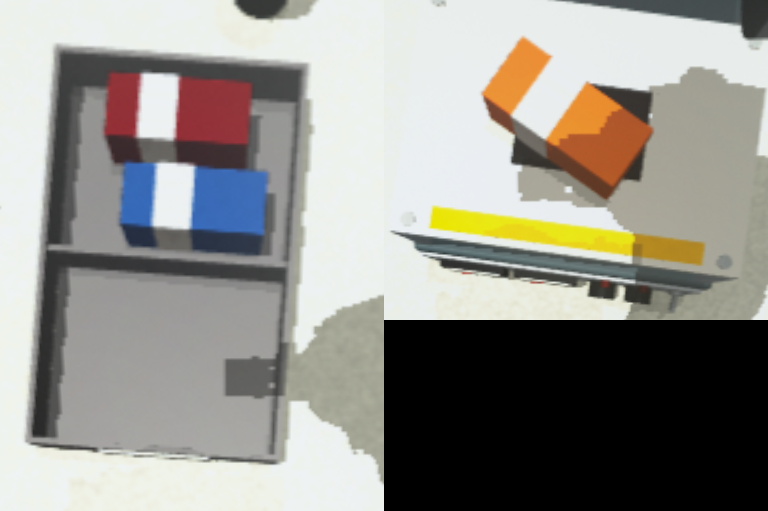

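In the ortho picture the tray rim corners are (57,46), (307,65), (282,462) and (27,441). That gives the free floor centre ≈(0.480,0.319) at yaw ≈-4°. The carton lies with its top corners at (523,38) and (652,130), so I'll fit it by silhouette and pick it up.

```bash
cat >> h.py <<'E'
from scipy.optimize import minimize
import itertools
def orange(im):
    h=cv2.cvtColor(im,cv2.COLOR_BGR2HSV); return cv2.inRange(h,(6,140,60),(20,255,255))
def fitbox(im,C,size,zc,guess):
    """fit x,y,yaw of an upright box by the hull of its orange silhouette near the guess"""
    B=np.array(list(itertools.product(*[(-s/2,s/2) for s in size])))
    def hull(p,s=8):
        c,n=np.cos(p[2]),np.sin(p[2]); P=B@np.array([[c,n,0],[-n,c,0],[0,0,1]])+[p[0],p[1],zc]
        return cv2.convexHull(w2px(C,P).astype(np.float32))
    g=w2px(C,[[guess[0],guess[1],zc]])[0]; m=orange(im)
    n,l,st,ce=cv2.connectedComponentsWithStats(m)
    keep=[i for i in range(1,n) if st[i,4]>25 and np.hypot(*(ce[i]-g))<np.ptp(hull(guess)[:,0,0])]
    H=cv2.convexHull(np.argwhere(np.isin(l,keep))[:,::-1].astype(np.float32))
    A=cv2.contourArea(H)
    def cost(p):
        h=hull(p); i,_=cv2.intersectConvexConvex(H,h); return 1-i/(A+cv2.contourArea(h)-i)
    r=min((minimize(cost,np.array(guess)+[0,0,d],method="Nelder-Mead",options=dict(initial_simplex=np.array(guess)+[0,0,d]+np.array([[0,0,0],[.01,0,0],[0,.01,0],[0,0,.1]]))) for d in(-.1,.1)),key=lambda r:r.fun)
    return r.x,r.fun
E
python3 - <<'E'
from h import *
import pickle
D=pickle.load(open("D.pkl","rb"))
g=[.537,.012,np.radians(54.5)]
for C,im in [D["roof"][:2],(cal("top"),cv2.imread("pics/top0.png"))]:
    p,c=fitbox(im,C,(.09,.04,.04),.17,g); print(p[:2].round(4),np.degrees(p[2]).round(2),round(c,3))
for yaw in (54.5,-125.5): print(yaw,robot.ik([.537,.012,.231],[180,0,yaw]),robot.ik([.48,.319,.1],[180,0,-4]),robot.ik([.48,.319,.1],[180,0,176]),robot.ik([.48,.319,.1],[180,0,86]),robot.ik([.48,.319,.1],[180,0,-94]))
print(robot.tip_reach)
E
```

```text
[0.5373 0.0162] 53.24 0.053
[0.5366 0.0163] 53.52 0.08
54.5 [-12.68199203  -5.13839768 -13.1476097   81.99078797   0.
 112.81800797] [  20.6121416     5.724355    -16.09021213   68.18543287    0.
 -155.3878584 ] [ 20.6121416    5.724355   -16.09021213  68.18543287   0.
  24.6121416 ] [ 20.6121416    5.724355   -16.09021213  68.18543287   0.
 114.6121416 ] [ 20.6121416    5.724355   -16.09021213  68.18543287   0.
 -65.3878584 ]
-125.5 [-12.68199203  -5.13839768 -13.1476097   81.99078797   0.
 -67.18199203] [  20.6121416     5.724355    -16.09021213   68.18543287    0.
 -155.3878584 ] [ 20.6121416    5.724355   -16.09021213  68.18543287   0.
  24.6121416 ] [ 20.6121416    5.724355   -16.09021213  68.18543287   0.
 114.6121416 ] [ 20.6121416    5.724355   -16.09021213  68.18543287   0.
 -65.3878584 ]
0.0726
```

View pics/lift.png

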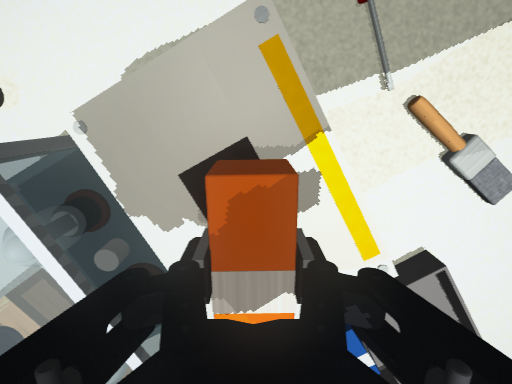

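The carton is held squarely between the pads (centre about (252,220)) and clear of the roof. Now the tray.

```bash
python3 - <<'E'
from h import *
x,y=.480,.319
robot.line_to([.537,.0163,.30],vel=.15)
robot.move_pose([x,y,.20],[180,0,-94]); print(robot.observe()["gripper_width"])
robot.line_to([x,y,.10],vel=.1); robot.pause(.2); f0=robot.observe()["ft_force"]
g=robot.line_to([x,y,.083],vel=.015,guard=3); s=robot.observe(); print(g,s["tool_pos"],s["ft_force"]-f0)
z=s["tool_pos"][2]
cv2.imwrite("pics/t_hold.png",robot.grab_frame("top"))
print(s["time"])
E
python3 -c "
import cv2;a=cv2.imread('pics/t_hold.png')[150:270,120:300];cv2.imwrite('pics/th.png',cv2.resize(a,None,fx=3,fy=3))"
```

```text
0.0388762369246146
True [0.47994278 0.31896754 0.08657727] [-1.06450318 -0.63620147  4.61852395]
10.6833
```

View pics/th.png

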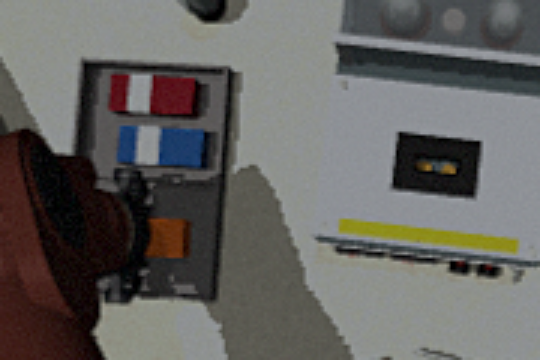

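Contact came at exactly the predicted height, with the carton flat on the floor of the free half. I'll release, retreat, and photograph the tray, slot and tool on the way.

```bash
python3 - <<'E'
from h import *
import pickle
D={}
p=robot.observe()["tool_pos"]
robot.set_gripper(.058)
robot.line_to([p[0],p[1],.20],vel=.12)
for n,p in [("roof2",[.50,.02,.36]),("tool",[.44,-.30,.42])]:
    robot.move_pose(p,[180,0,180 if n=="roof2" else 170]); robot.pause(.25)
    C=cal("wrist"); f=robot.grab_frame("wrist"); D[n]=(C,f); cv2.imwrite(f"pics/{n}.png",f)
    if n=="tool": D["top"]=(cal("top"),robot.grab_frame("top"))
    print(n,robot.observe()["time"])
pickle.dump(D,open("D2.pkl","wb"))
C,f=D["roof2"]; a=ortho(f,C,.15,.46,.60,-.06,.09,2600)
C,f=D["tool"]; b=ortho(f,C,.08,.42,.57,-.39,-.24,2600)
T=cv2.resize(D["top"][1][160:260,130:210],None,fx=2,fy=2)
c=np.zeros((600,800,3),np.uint8)
c[:a.shape[0],:a.shape[1]]=a; c[:b.shape[0],400:400+b.shape[1]]=b; c[400:600,:160]=T
cv2.imwrite("pics/rt.png",c); print(a.shape,b.shape)
E
```

```text
roof2 13.7417
tool 15.3417
(363, 390, 3) (389, 390, 3)
```

View pics/rt.png

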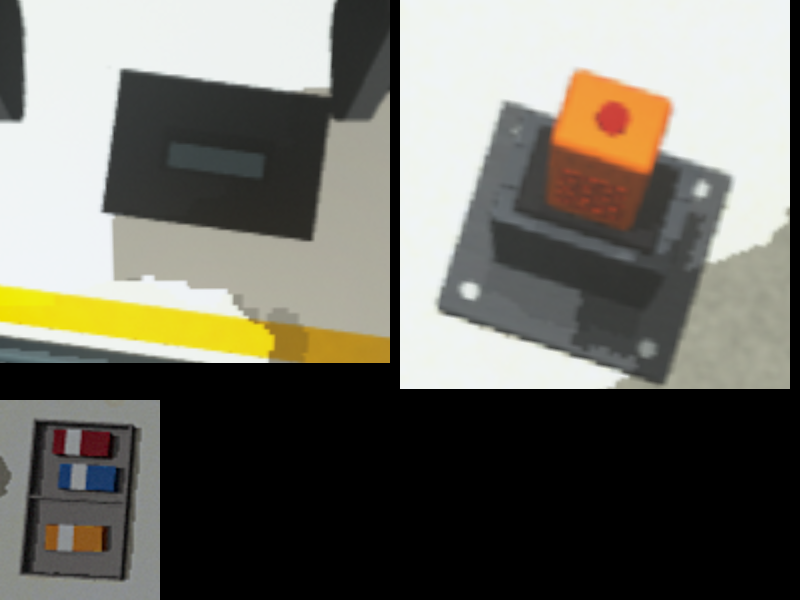

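The carton lies flat in the free half, and the two stock cartons are unchanged. The bezel corners are (121,70), (330,96), (313,240) and (104,211), so the slot centre ≈(0.541,0.0065) at yaw≈-7°. The tool stands at yaw≈-18°. Now I'll refine these numerically with both cameras.

```bash
python3 - <<'E'
from h import *
import pickle
D=pickle.load(open("D2.pkl","rb")); h0=cv2.imread("pics/t_hold.png")
for n in ("tool","top"):
    C,im=D[n]; p,c=fitbox(im,C,(.026,.034,.07),.121,[.502,-.312,np.radians(-18)]); print("tool",n,p[:2].round(4),np.degrees(p[2]).round(2),round(c,3))
# holster foot from wrist: corners
C,f=D["tool"]
# bezel quads
for n,C,im in [("wrist",*D["roof2"]),("top",*D["top"]),("tophold",D["top"][0],h0)]:
    s=4000; o=ortho(im,C,.15,.49,.59,-.045,.06,s); g=cv2.cvtColor(o,cv2.COLOR_BGR2GRAY)
    t,m=cv2.threshold(cv2.GaussianBlur(g,(0,0),3),0,255,cv2.THRESH_BINARY_INV+cv2.THRESH_OTSU)
    m=cv2.morphologyEx(m,cv2.MORPH_CLOSE,np.ones((60,60)))
    m=cv2.morphologyEx(m,cv2.MORPH_OPEN,np.ones((81,81)))
    c=max(cv2.findContours(m,0,2)[0],key=cv2.contourArea); r=cv2.minAreaRect(c)
    print("bezel",n,"x",.59-r[0][1]/s,"y",.06-r[0][0]/s,"size",np.array(r[1])/s,r[2])
q=np.array([[121,70],[330,96],[313,240],[104,211]]); 
for yaw in (161.8,-18.2,71.8,-108.2): print(yaw, robot.ik([.502,-.312,.175],[180,0,yaw]))
E
```

```text
tool tool [ 0.4946 -0.3146] -20.77 0.134
tool top [ 0.4955 -0.3136] -8.79 0.399
bezel wrist x 0.5397623748779297 y 0.005998764038085934 size [0.08253833 0.05753802] 5.710593223571777
bezel top x 0.5400819702148437 y 0.007650100708007812 size [0.08167951 0.05620367] 7.633330821990967
bezel tophold x 0.5401427459716797 y 0.007588485717773437 size [0.0816872  0.05612828] 7.765166282653809
161.8 [-44.52758855   5.32791125  -8.5162541   76.15583465   0.
 -26.32758855]
-18.2 [-44.52758855   5.32791125  -8.5162541   76.15583465   0.
 153.67241145]
71.8 [-44.52758855   5.32791125  -8.5162541   76.15583465   0.
  63.67241145]
-108.2 [ -44.52758855    5.32791125   -8.5162541    76.15583465    0.
 -116.32758855]
```

```bash
python3 - <<'E'
import h; from h import *
import pickle
D=pickle.load(open("D2.pkl","rb"))
h.orange=lambda im: cv2.inRange(cv2.cvtColor(im,cv2.COLOR_BGR2HSV),(0,110,25),(22,255,255))
for n in ("tool","top"):
    C,im=D[n]; p,c=fitbox(im,C,(.026,.034,.07),.121,[.495,-.314,np.radians(-18)]); print("tool",n,p[:2].round(4),np.degrees(p[2]).round(2),round(c,3))
C,im=D["tool"]; s=5000; o=ortho(im,C,.156,.45,.54,-.36,-.27,s)
m=cv2.inRange(o,(0,0,170),(120,255,255)); m=cv2.morphologyEx(m,cv2.MORPH_CLOSE,np.ones((60,60)))
m=cv2.morphologyEx(m,cv2.MORPH_OPEN,np.ones((41,41)))
r=cv2.minAreaRect(max(cv2.findContours(m,0,2)[0],key=cv2.contourArea)); print("top face x",.54-r[0][1]/s,"y",-.27-r[0][0]/s,np.array(r[1])/s,r[2])
cv2.drawContours(o,[np.intp(cv2.boxPoints(r))],-1,(255,0,0),1)
t=ortho(D["top"][1],D["top"][0],.156,.45,.54,-.36,-.27,s)
w=cv2.resize(cv2.cvtColor(m,cv2.COLOR_GRAY2BGR),(150,150)); v=np.hstack([cv2.resize(o,(400,400)),cv2.resize(t,(400,400))]); v[:150,650:]=w
cv2.imwrite("pics/tf.png",v)
E
```

```text
tool tool [ 0.4946 -0.3152] -21.02 0.093
tool top [ 0.4956 -0.3127] -14.04 0.078
top face x 0.4946578826904297 y -0.3150558288574219 [0.034156   0.02508686] 18.060474395751953
```

View pics/tf.png

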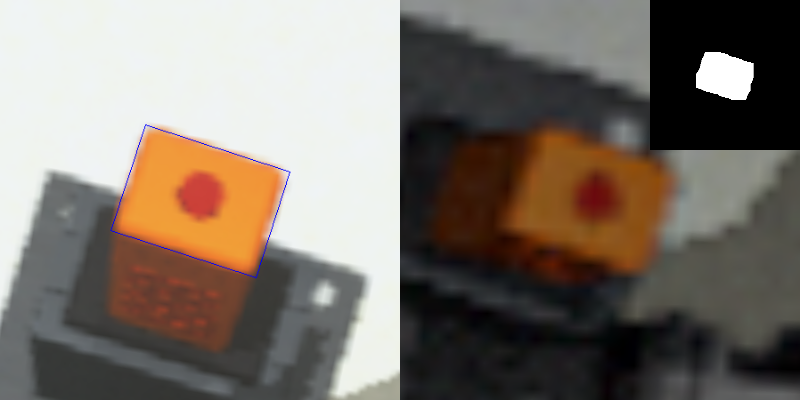

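The fitted top face matches the handle: (0.4948,-0.3148), yaw -18.1°. I'll grip across the handle's 26 mm so the jaws set the tight slot axis, and draw the tool straight up.

```bash
python3 - <<'E'
from h import *
x,y,yaw=.4948,-.3147,-108.1
robot.move_pose([x,y,.25],[180,0,yaw])
g=robot.line_to([x,y,.175],vel=.08,guard=10); f0=robot.observe()["ft_force"]; print(g,robot.observe()["tool_pos"])
robot.set_gripper(.015); robot.pause(.2); s=robot.observe(); print(s["gripper_width"],s["ft_force"]-f0)
robot.line_to([x,y,.25],vel=.07); print("lift",robot.observe()["ft_force"]-f0)
robot.line_to([x,y,.36],vel=.15); robot.pause(.3); s=robot.observe(); print(s["time"],s["gripper_width"],s["ft_force"]-f0,s["tool_pos"])
X,Y=.5402,.0068
robot.move_pose([X,Y,.35],[180,0,-97.4]); robot.pause(.3); s=robot.observe(); print(s["time"],s["tool_pos"],s["tcp_rot"],s["gripper_width"])
C=cal("wrist"); f=robot.grab_frame("wrist"); t=robot.grab_frame("scene")
cv2.imwrite("pics/t.png",t)
cv2.imwrite("pics/held.png",np.hstack([cv2.resize(f,(400,300)),cv2.resize(t[100:250,180:380],(400,300))]))
E
```

```text
False [ 0.49504582 -0.3149495   0.17567646]
0.02582049100869462 [-0.22619365  0.31313059  5.2175516 ]
lift [-0.58886349  0.85723313 -2.29563348]
20.675 0.02513532604453883 [-1.66349185  0.49632967 -1.55507805] [ 0.49468732 -0.3145596   0.35935873]
22.2083 [0.54028618 0.0060642  0.34993629] [ 1.79993371e+02 -1.17348429e-03 -9.74686762e+01] 0.025684464774151407
```

View pics/held.png

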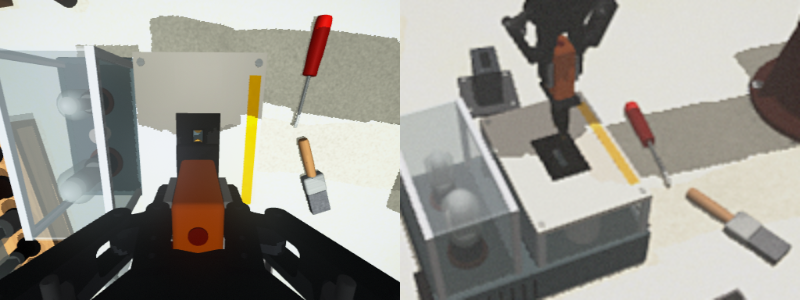

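The tool is held upright above the bezel, with the slot visible in line with the blade at (199,137) on the left. I'll descend guarded, centring on lateral force as it goes.

```bash
cat > ins.py <<'E'
from h import *
X,Y=.5402,.0068
robot.pause(.1); f0=robot.observe()["ft_force"]; t0=robot.observe()["torque"]
robot.line_to([X,Y,.312],vel=.06)
z=.312
while z>.262:
    z-=.006
    g=robot.line_to([X,Y,z],vel=.03,guard=10); robot.pause(.05); s=robot.observe(); F=s["ft_force"]-f0
    print(round(z,3),g,F.round(1),(s["torque"]-t0).round(2),(s["tool_pos"]-[X,Y,z]).round(4),round(s["time"],1))
    if g or abs(F[:2]).max()>8: break
np.save("f0.npy",np.r_[f0,t0])
E
python3 ins.py
```

```text
0.306 False [-1.1 -0.4  0. ] [ 0.04  0.01 -0.03] [-0.  0. -0.] 23.6
0.3 False [-0.1  0.1 -1.5] [ 0.05 -0.03  0.03] [-0.     -0.     -0.0001] 24.0
0.294 False [-1.2  0.4 -0.2] [ 0.08 -0.04 -0.01] [-0.0001  0.     -0.0001] 24.4
0.288 False [-0.1 -0.  -0.7] [ 0.05 -0.03  0.  ] [-0.0001  0.     -0.0001] 24.8
0.282 False [-0.1  0.6 -0.2] [-0.   -0.04  0.05] [-0.0001  0.     -0.0001] 25.2
0.276 False [ 0.2  0.2 -0.3] [ 0.04 -0.03  0.02] [-0.0001  0.     -0.0001] 25.6
0.27 False [-1.3 -0.1  0.3] [ 0.07 -0.01  0.01] [-0.0001  0.     -0.0001] 26.0
0.264 False [ 0.3 -0.8  0. ] [ 0.07 -0.01 -0.05] [-0.0001 -0.     -0.0001] 26.4
0.258 False [ 0.1 -1.1 -0.3] [0.07 0.01 0.07] [-0.0001  0.     -0.0001] 26.8
```

```bash
python3 - <<'E'
from h import *
X,Y=.5402,.0068; f0=np.load("f0.npy")[:3]; z=.258
while z>.240:
    z-=.002 if z>.2485 else .0005
    robot.line_to([X,Y,z],vel=.03,guard=12); robot.pause(.1); s=robot.observe(); F=s["ft_force"]-f0
    print(round(z,4),F.round(1),s["tool_pos"][2].round(4),round(s["gripper_width"],4))
    if F[2]>16 or abs(F[:2]).max()>10: break
print(s["time"])
f=robot.grab_frame("scene"); cv2.imwrite("pics/fin.png",cv2.resize(f[100:250,180:380],(800,600),interpolation=cv2.INTER_CUBIC))
E
```

```text
0.256 [-0.6 -1.2 -1. ] 0.256 0.0254
0.254 [-1.1 -0.7 -0.8] 0.254 0.0254
0.252 [-0.1 -1.2  4.3] 0.2524 0.0251
0.25 [-1.1 -1.6  5.2] 0.2503 0.0252
0.248 [-1.   0.6  7.6] 0.2483 0.0253
0.2475 [-0.5  0.3  6.7] 0.2479 0.0252
0.247 [-1.4 -1.6  7.5] 0.2474 0.0258
0.2465 [-1.6  0.6  7.3] 0.247 0.0251
0.246 [-0.9 -1.   8.7] 0.2466 0.0251
0.2455 [-1.6 -0.6  8.4] 0.2461 0.0255
0.245 [-0.7 -0.7  7.9] 0.2457 0.0257
0.2445 [-3.3  0.3 11.2] 0.2456 0.0256
0.244 [-4.4 -0.2 15. ] 0.2455 0.0251
0.2435 [-6.   0.5 19. ] 0.2455 0.0255
31.6917
```

View pics/fin.png

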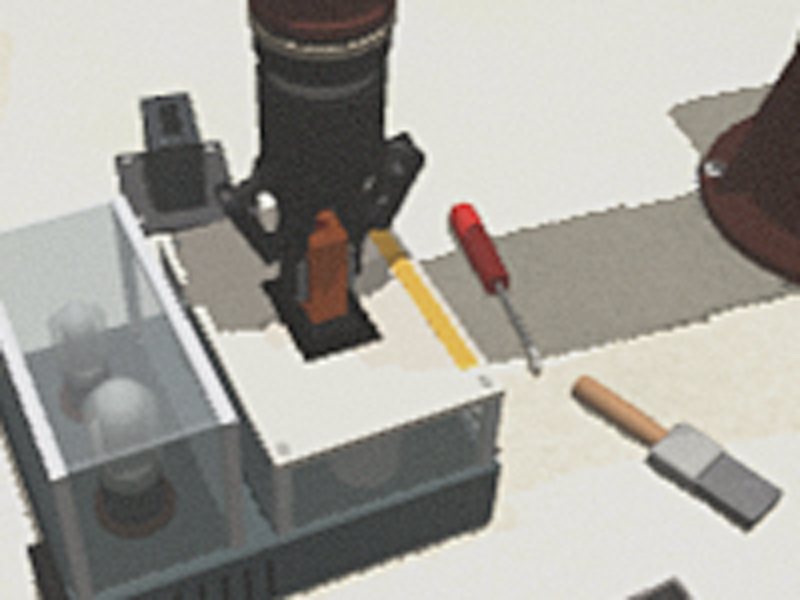

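The hand guard sits flat on the bezel at around (325,325). The hard stop came at the predicted height, TCP z 0.2455. I'll check that it holds steady, then hand in.

```bash
python3 - <<'E'
from h import *
robot.pause(.5); s=robot.observe(); print(s["tool_pos"],s["ft_force"]-np.load("f0.npy")[:3],s["gripper_width"],s["time"])
robot.job_done()
E
```

```text
[0.54033428 0.00679301 0.24549754] [-5.88485457  0.40713404 18.01569266] 0.02540059635224218 32.2417
the job is handed in; nothing more can be done
```

The job is done and handed in at about 32 s on the robot's clock. The arm is still gripping the discharge tool and pressing it down in the slot.

- **Carton:** It was lowered under force guard until it touched the tray floor at the predicted height, then released. The top camera afterwards showed it flat in the free half, with the two stock cartons undisturbed.
- **Discharge tool:** It was drawn straight up and passed through the slot without side load. The contact springs showed from about TCP z 0.252 m, and the hard stop came at 0.2455 m. That is where the hand guard should meet the roof, so both contacts should be about 8 mm down; I had no direct reading of them.
- **Last check:** After half a second the pose was steady, with 18 N down and about 6 N sideways. The grip was 25.4 mm on the 26 mm handle.
- **Disagreements:** The handle-silhouette fits disagreed on yaw (-21° from the wrist camera, -14° from the top camera). I used the fit to the handle's top face (-18.1°), which matched the angle of the holster foot, and the grasp and insertion confirmed it. The bezel fits from the two cameras differed by up to 2 mm.
- **Not confirmed:** The carton's grip force was not measured. The gripper was commanded only a little narrower than the carton's 40 mm, so I can't say it stayed within 20 to 40 N. I took no last close-up of the standing tubes and bottle, but no motion went near them.

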